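# Find the rocking corner of the soldering jig and shim it

### The job

The steel plate of the soldering jig rocks at one corner: with a fingertip, press down on its corners one after another until you find the one that sinks, then press only that corner's orange shim tab down flat, and press the corner down once more to check that it now rests on its shim. Do not press any other shim down, do not lift or grip anything, and leave the bottle, collar and hammer where they are.

Things in the scene. Friction and masses are not known exactly. Their poses are not given: they have to be found in the camera images.
- jig_base: Green cast base of a soldering jig, fixed to the bench, 190 x 200 x 12 mm. Origin at the centre of its underside, on the bench; its x runs from the near to the far side of the jig, its y to the left, z up. The whole jig may be turned up to about 17 degrees about the vertical.
- plate: Loose steel plate, 156 (x) x 176 (y) x 8 mm, 1.6 kg, with a low brass fence (12 mm high) in its middle. Origin at the centre of its underside, 42 mm above the bench (top at 50 mm); axes as jig_base's. It lies on four feet that look alike, one under each corner. Three are solid (a press gives under 1 mm), one, not known beforehand, is sprung: at 5 N or more it sinks 5 mm; it rises when let go.
- corner_near_left (a point): Point on the top of the plate at its near left corner, centre of the dark round 26 mm press mark above the foot: 62 mm along x and 60 mm along y from the plate's centre. 16 mm from the plate's x edge and 28 mm from its y edge. Moves with the plate.
- corner_near_right (a point): Point on the top of the plate at its near right corner, centre of the dark round 26 mm press mark above the foot: 62 mm along x and 60 mm along y from the plate's centre. 16 mm from the plate's x edge and 28 mm from its y edge. Moves with the plate.
- corner_far_left (a point): Point on the top of the plate at its far left corner, centre of the dark round 26 mm press mark above the foot: 62 mm along x and 60 mm along y from the plate's centre. 16 mm from the plate's x edge and 28 mm from its y edge. Moves with the plate.
- corner_far_right (a point): Point on the top of the plate at its far right corner, centre of the dark round 26 mm press mark above the foot: 62 mm along x and 60 mm along y from the plate's centre. 16 mm from the plate's x edge and 28 mm from its y edge. Moves with the plate.
- shim_near_left (a joint): Angle (rad) of the near left corner's shim above flat: 0 = tab level, at its stop; 0.7 to 0.85 at the start, tab sticking up and outwards. Hinge line along the jig's x, 76 mm left of its centre, 20 mm above the bench. Stiff (0.18 N m: about 5 N down on the pad); stays where left. When flat its nose stands 2 mm below the plate: the sprung corner then sinks only 2 mm and rests on it.
- pad_near_left (a point): Middle of the top of the orange pad (34 x 34 mm) on the near left shim's tab, outside the plate's left edge; 50 mm from the hinge line along the tab (tip at 70 mm), 48 mm along x from the jig's centre. Moves with the tab; 25 mm above the bench when flat. Pressing straight down where the pad stands at the start takes the tab flat.
- shim_near_right (a joint): Angle (rad) of the near right corner's shim above flat: 0 = tab level, at its stop; 0.7 to 0.85 at the start, tab sticking up and outwards. Hinge line along the jig's x, 76 mm right of its centre, 20 mm above the bench. Stiff (0.18 N m: about 5 N down on the pad); stays where left. When flat its nose stands 2 mm below the plate: the sprung corner then sinks only 2 mm and rests on it.
- pad_near_right (a point): Middle of the top of the orange pad (34 x 34 mm) on the near right shim's tab, outside the plate's right edge; 50 mm from the hinge line along the tab (tip at 70 mm), 48 mm along x from the jig's centre. Moves with the tab; 25 mm above the bench when flat. Pressing straight down where the pad stands at the start takes the tab flat.
- shim_far_left (a joint): Angle (rad) of the far left corner's shim above flat: 0 = tab level, at its stop; 0.7 to 0.85 at the start, tab sticking up and outwards. Hinge line along the jig's x, 76 mm left of its centre, 20 mm above the bench. Stiff (0.18 N m: about 5 N down on the pad); stays where left. When flat its nose stands 2 mm below the plate: the sprung corner then sinks only 2 mm and rests on it.
- pad_far_left (a point): Middle of the top of the orange pad (34 x 34 mm) on the far left shim's tab, outside the plate's left edge; 50 mm from the hinge line along the tab (tip at 70 mm), 48 mm along x from the jig's centre. Moves with the tab; 25 mm above the bench when flat. Pressing straight down where the pad stands at the start takes the tab flat.
- shim_far_right (a joint): Angle (rad) of the far right corner's shim above flat: 0 = tab level, at its stop; 0.7 to 0.85 at the start, tab sticking up and outwards. Hinge line along the jig's x, 76 mm right of its centre, 20 mm above the bench. Stiff (0.18 N m: about 5 N down on the pad); stays where left. When flat its nose stands 2 mm below the plate: the sprung corner then sinks only 2 mm and rests on it.
- pad_far_right (a point): Middle of the top of the orange pad (34 x 34 mm) on the far right shim's tab, outside the plate's right edge; 50 mm from the hinge line along the tab (tip at 70 mm), 48 mm along x from the jig's centre. Moves with the tab; 25 mm above the bench when flat. Pressing straight down where the pad stands at the start takes the tab flat.
- flux_bottle: White bottle, 60 mm across, 130 mm tall, standing on the bench; bystander. Origin at the centre of its underside.
- pipe_collar: Grey zinc pipe collar (ring), 76 mm across, 45 mm tall, on the bench; bystander. Origin at the centre of its underside.
- hammer: Hammer lying on the bench to the left of the jig, handle towards the robot; bystander. Origin under its middle, on the bench; handle along its x.
There are look-alikes about, which are no part of the job. What is shaped like the plate but purple or red is not meant.

How it is judged:
By the outcome, as a careful person would: the job done as asked, in the order asked, and still so for the second after the job is handed in, with the robot touching nothing.
It also fails if it takes over 54 s, if anything falls off the work surface, if the arm or the gripper's body presses on something with over 40 N, if the wrist force passes 120 N, or if a joint passes its speed limit or range.

### The arm

A 6-joint arm with a two-finger parallel gripper is mounted at the origin on the work surface. World frame = base frame: x ahead of the robot, y to its left, z up, the work surface at z = 0. Lengths are in m, angles in rad, forces in N, time in s.
With the tool pointing down it reaches from about 0.35 to 0.975 m from the base axis. Payload 4.9 kg.
Tool frame: the origin (TCP) lies midway between the tips of the shut fingers; the grasp point (between the pads) lies 19 mm behind it; z points along the fingers, y is the line along which they close (so a half turn about z gives the same grasp; the last joint's range is limited). The gripper opens to 85 mm and grips with 20 to 120 N. Pads are 22 mm wide; open, the fingers measure 114 mm over their backs; the gripper's body (76 mm by 85 mm) begins 54 mm behind the grasp point. The pads swing forward as they close: fully open they stand 13 mm farther back than shut.
Start: joints at [-1.275, 0.053, 1.613, -0, 1.476, -0.119], TCP at [0.252, -0.572, 0.231] pointing down, gripper open.
Joint ranges: [-3.01, 3.01], [-1.01, 2.22], [0.06, 2.58], [-1.02, 4.17], [0.09, 2.62], [-3.14, 3.14]. Speed limits (rad/s): [2.57, 2.57, 3.14, 3.14, 3.14, 3.14].

### API

Orientations are given as a rotation vector (axis times angle).
In Python, from station import ctrl, optics, job gives the robot as it stands.
- The arm moves only by the shell command python3 -m jog 'ROWS' [OPENING] [FORCE]. ROWS is JSON, a list of rows, each a list of 2 entries, a list of its own where there are three numbers: the shift along the tool's x, y, z in m, then the turn, a rotation vector about the tool's x, y, z in rad. A call has 1 to 5 rows; each row is the pose to reach, as a shift and turn from the pose commanded when the call began, along the tool's axes at that moment; what a row does not reach only later rows make up. A row lasts 1/10 s, in which the tool goes at most 50 mm and 8.59 degrees, less where a joint would pass 70% of its speed; a pose out of reach is approached as far as the arm can. A call with a gripper value outside its range is refused whole. OPENING is the opening, from 0 (shut) to 1 (fully open), set as the call begins (- or left out, the last holds). The fingers move at their own pace and stop on an object; FORCE is the grip in N (left out, the last holds). Time passes only in rows, so rows that repeat a pose let the fingers close. It gives the time, the measured TCP pose, the force, the opening and the grip force at its end, in the units of the state.
- ctrl.get_obs(): the state, without advancing time (a new reading comes with each control period).
- optics.get_image(name): name is "side" or "top"; returns a dict with "image" (480x640x3 uint8, blue, green, red), "fx", "fy", "cx", "cy" (pixels), "rvec" (rotation vector, rad) and "tvec" (3), from world to camera coordinates, as OpenCV has them. Camera axes: x right, y down, z forward; pixel columns grow to the right and rows downward; lengths in m; the calibration is good to about 2 mm. A picture is of the moment at which its call begins. There is no depth.
- job.finish_job(): hands the job in; it is judged then, once.
The state is a dict: "t": time; "q": joint angles; "dq": joint speeds; "effort": joint torques, N m; "tool_pos": TCP position; "tool_rot": TCP orientation; "contact_force": force on the tool from outside, world axes, zero at the start; "wrist_torque": the same for the moment, N m; "opening": finger opening in m; "grip_force": force on a finger pad.
Only numpy, scipy, OpenCV 4.12 (cv2) and the standard library are available. Lean on these libraries where they do the work, as an engineer would, in place of code of your own. Each camera call takes 0.05 s, during which the arm holds its last target. There are 200 camera calls.

## Working session

There is one attempt and no reset: what is moved stays moved. The work goes in short steps, Python scripts to look and compute and a shell command to move; the robot and the scene stay as the last step left them, time stands still between calls to the robot, and variables do not carry over. Pictures are saved under pics/ and viewed, at most 10 in all, crops included, and the job is handed in when it is done.

```bash
mkdir -p pics; ls
python3 - <<'E'
from station import ctrl, optics, job
import cv2, pickle
o=ctrl.get_obs(); print({k:o[k] for k in('t','tool_pos','tool_rot','contact_force','opening')})
for n in('top','side'):
    d=optics.get_image(n); cv2.imwrite(f'pics/{n}0.png',d['image']); pickle.dump(d,open(f'{n}.pkl','wb')); print(n,d['fx'],d['cx'],d['cy'],d['rvec'],d['tvec'])
E
```

```text
pics
{'t': 0.0, 'tool_pos': array([ 0.25171598, -0.57139732,  0.23007492]), 'tool_rot': array([-3.07229256e+00, -6.46466852e-01,  2.78150822e-04]), 'contact_force': array([ 0.29837191,  0.12995244, -0.15298499]), 'opening': 0.08538286138986981}
top 593.0671538386385 316.34324198646976 233.54398276980373 [ 2.22370474 -2.16950382  0.05758553] [0.01753128 0.53043733 1.15117306]
side 542.9344434686665 325.6689579087104 240.80379330785038 [ 0.85742102 -2.35810759  1.3212853 ] [0.41082075 0.23224777 0.95461349]
```

View pics/top0.png

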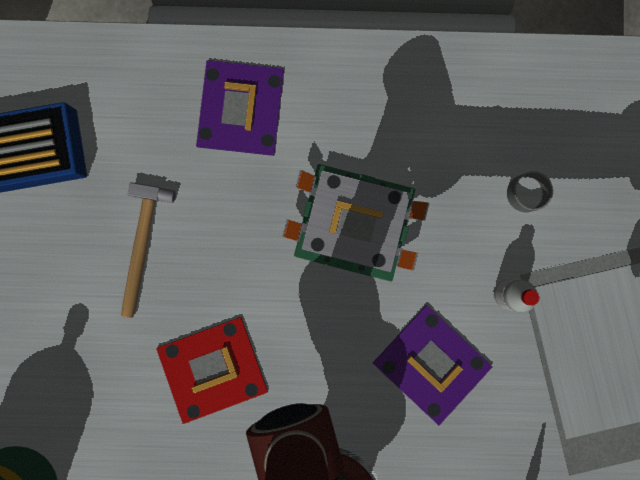

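View pics/side0.png

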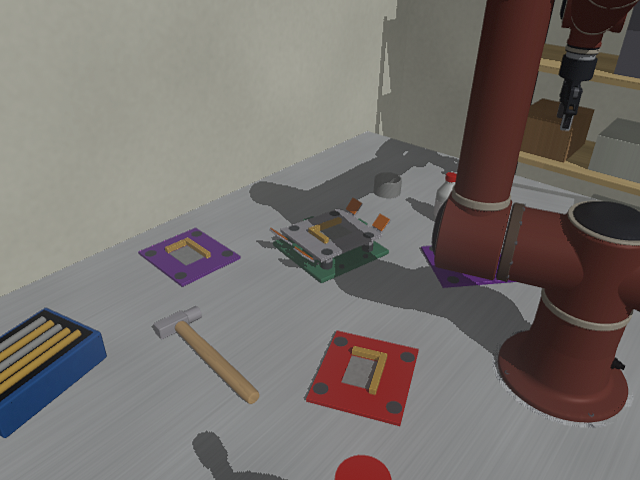

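The jig is the grey steel plate on the green base with orange tabs, at (355,222) in the top view. Its look-alikes are purple plates at (240,107) and (433,363), and a red plate at (212,369). None of those has a green base or tabs, so I choose (355,222) and check it in a crop.

```bash
cat > h.py <<'E'
import numpy as np, cv2
def ray(d,uv,z):
    R=cv2.Rodrigues(np.array(d['rvec'],float))[0]; t=np.array(d['tvec'],float)
    r=R.T@np.array([(uv[0]-d['cx'])/d['fx'],(uv[1]-d['cy'])/d['fy'],1]); c=-R.T@t
    return c+r*(z-c[2])/r[2]
def proj(d,P):
    K=np.array([[d['fx'],0,d['cx']],[0,d['fy'],d['cy']],[0,0,1]])
    return cv2.projectPoints(np.array(P,float),np.array(d['rvec'],float),np.array(d['tvec'],float),K,None)[0][:,0]
E
python3 - <<'E'
import pickle,cv2,numpy as np
from h import *
d=pickle.load(open('top.pkl','rb')); im=d['image']
g=cv2.cvtColor(im,cv2.COLOR_BGR2GRAY).astype(int)
seeds={'FL':(334,182),'FR':(394,198),'NL':(317,244),'NR':(378,261)}
P={}
for k,(u,v) in seeds.items():
    w=g[v-11:v+12,u-11:u+12]; thr=(g[v-2:v+3,u-2:u+3].mean()+np.percentile(w,75))/2
    m=(w<thr).astype(np.uint8); n,l,s,c=cv2.connectedComponentsWithStats(m,connectivity=4); i=l[11,11]
    x=c[i]+[u-11,v-11]; P[k]=ray(d,x,.05); print(k,s[i],x.round(1),P[k].round(4))
a=np.array([[62,60],[62,-60],[-62,60],[-62,-60]])/1e3
b=np.array([P[k][:2] for k in('FL','FR','NL','NR')])
c=b.mean(0); H=(a).T@(b-c); yaw=np.arctan2(H[0,1]-H[1,0],H[0,0]+H[1,1]); R=np.array([[np.cos(yaw),-np.sin(yaw)],[np.sin(yaw),np.cos(yaw)]])
print('c',c,'yaw',yaw,'res mm',((a@R.T+c-b)*1e3).round(1))
hsv=cv2.cvtColor(im,cv2.COLOR_BGR2HSV); m=cv2.inRange(hsv,(5,150,60),(16,255,255)); m[:160]=0;m[285:]=0;m[:,:280]=0;m[:,440:]=0
n,l,s,cc=cv2.connectedComponentsWithStats(m)
for i in range(1,n):
    if s[i,4]>40: p=ray(d,cc[i],.058)[:2]; print('pad',s[i],cc[i].round(1),p.round(4),'jig mm',((p-c)@R*1e3).round(1))
cv2.imwrite('pics/crop.png',cv2.resize(im[150:295,275:445],None,fx=4,fy=4,interpolation=cv2.INTER_CUBIC))
E
```

```text
FL [  4   4  14  14 144] [333.3 181.4] [0.6285 0.0007 0.05  ]
FR [  5   4  13  13 139] [393.9 196.9] [ 0.6016 -0.1156  0.05  ]
NL [  5   5  13  14 144] [317.1 244.1] [0.508  0.0288 0.05  ]
NR [  0   0  23  23 356] [374.7 261.2] [ 0.4783 -0.0814  0.05  ]
c [ 0.55409724 -0.04188102] yaw -0.24764791107266404 res mm [[ 0.4  0.4]
 [-2.1  0.3]
 [ 0.7  2.7]
 [ 1.  -3.5]]
pad [297 171  17  21 237] [305.3 181.1] [0.6266 0.0541] jig mm [ 46.7 110.8]
pad [284 220  17  21 242] [292.2 230.2] [0.5328 0.0764] jig mm [-49.6 109.4]
pad [398 250  18  20 257] [406.8 259.7] [ 0.4825 -0.1409] jig mm [ -45.1 -113.6]
```

View pics/crop.png

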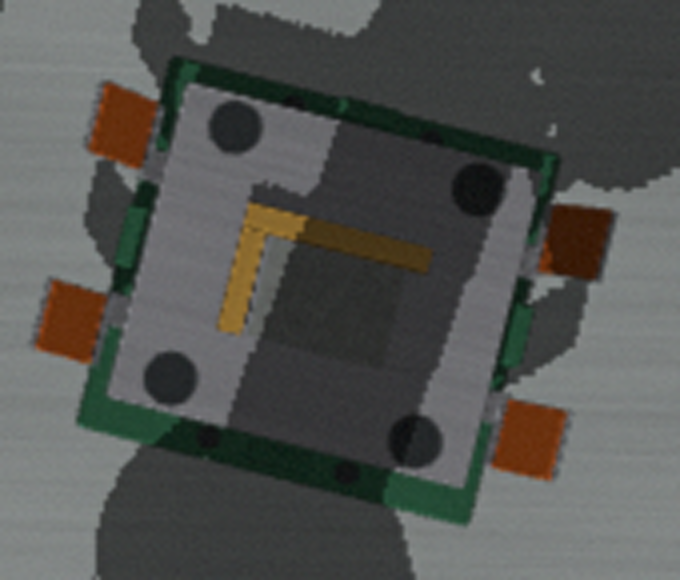

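The crop confirms grey plate on green base, with marks at crop (235,126), (478,189), (170,378) and (414,441). The NR mask leaked into the shadow, so I use its visible centre, full-image (378.4,260.2). All four tabs stick up.

```bash
cat >> h.py <<'E'
from scipy.spatial.transform import Rotation as Ro
def fit(b):
    a=np.array([[62,60],[62,-60],[-62,60],[-62,-60]])/1e3
    c=b.mean(0); H=a.T@(b-c); yaw=np.arctan2(H[0,1]-H[1,0],H[0,0]+H[1,1]); R=np.array([[np.cos(yaw),-np.sin(yaw)],[np.sin(yaw),np.cos(yaw)]])
    return c,yaw,R,((a@R.T+c-b)*1e3).round(1)
def go(o,p,yaw):
    "tool-axis shift (m), turn to tool y along heading yaw, pointing down"
    T=Ro.from_rotvec(o['tool_rot']); y=np.array([np.cos(yaw),np.sin(yaw),0]); z=np.array([0,0,-1.])
    G=Ro.from_matrix(np.c_[np.cross(y,z),y,z])
    return T.inv().apply(np.array(p)-o['tool_pos']).round(4),(T.inv()*G).as_rotvec().round(4)
E
python3 - <<'E'
import pickle
from h import *
from station import ctrl
d=pickle.load(open('top.pkl','rb'))
b=np.array([ray(d,u,.05)[:2] for u in [(333.4,181.4),(393.9,196.9),(317.2,244.1),(378.4,260.2)]])
c,yaw,R,res=fit(b); print(c,yaw,res); pickle.dump((c,yaw,R),open('jig.pkl','wb'))
s=pickle.load(open('side.pkl','rb'))
for k,q in dict(FL=(62,60),FR=(62,-60),NL=(-62,60),NR=(-62,-60)).items():
    p=R@np.array(q)/1e3+c; print(k,p.round(4),'side px',proj(s,[[*p,.05]]).round(0)[0])
p=R@np.array([-62,-60])/1e3+c
print(go(ctrl.get_obs(),[*p,.12],yaw))
E
```

```text
[ 0.55459388 -0.04370752] -0.22714818480952872 [[ 0.   0.2]
 [-0.2 -0.6]
 [-0.3  0.2]
 [ 0.4  0.1]]
FL [0.6285 0.0008] side px [293. 228.]
FR [ 0.6015 -0.1161] side px [334. 213.]
NL [0.5077 0.0287] side px [326. 251.]
NR [ 0.4807 -0.0882] side px [367. 235.]
(array([ 0.4043, -0.3498,  0.1109]), array([-0.0017, -0.0011, -0.9289]))
```

```bash
python3 -m jog '[[[0.036,-0.031,0],[0,0,-0.14]],[[0.072,-0.062,0],[0,0,-0.28]],[[0.108,-0.093,0],[0,0,-0.42]],[[0.144,-0.124,0],[0,0,-0.56]],[[0.18,-0.155,0],[0,0,-0.7]]]' 0
cat > tgt.py <<'E'
import sys,pickle
from h import *
from station import ctrl
c,yaw,R=pickle.load(open('jig.pkl','rb')); x,y,z=map(float,sys.argv[1:4])
o=ctrl.get_obs(); print(go(o,[*(R@np.array([x,y])/1e3+c),z/1e3],yaw),'t',o['t'],'pos',o['tool_pos'].round(4),'F',o['contact_force'].round(2))
E
python3 tgt.py -62 -60 120
```

```text
t: 0.6
tool_pos: [0.3544, -0.3556, 0.2307]
tool_rot: [-2.661, -1.668, -0.0]
contact_force: [1.0, 0.1, 0.1]
opening: 0.0123
grip_force: 0.0
(array([ 0.2957, -0.0028,  0.1109]), array([-0.0004, -0.0006, -0.2237])) t 0.6 pos [ 0.3544 -0.3556  0.2307] F [1.01 0.06 0.08]
```

```bash
python3 -m jog '[[[0.046,0,0],[0,0,-0.06]],[[0.092,0,0],[0,0,-0.12]],[[0.138,0,0.01],[0,0,-0.18]],[[0.184,-0.002,0.03],[0,0,-0.224]],[[0.23,-0.003,0.05],[0,0,-0.224]]]'
python3 -m jog '[[[0,0,0],[0,0,0]],[[0,0,0],[0,0,0]]]'
python3 tgt.py -62 -60 70
```

```text
t: 1.1
tool_pos: [0.4531, -0.1483, 0.1811]
tool_rot: [2.462, 1.949, 0.001]
contact_force: [1.8, -1.2, -0.3]
opening: -0.0001
grip_force: 0.0
t: 1.3
tool_pos: [0.4523, -0.1489, 0.1804]
tool_rot: [-2.46, -1.952, 0.002]
contact_force: [0.3, -1.0, 0.4]
opening: 0.0001
grip_force: 0.0
(array([0.0655, 0.0141, 0.1104]), array([-0.0021, -0.0001, -0.0022])) t 1.3 pos [ 0.4523 -0.1489  0.1804] F [ 0.28 -0.97  0.36]
```

```bash
python3 -m jog '[[[0.033,0.007,0],[0,0,-0.002]],[[0.066,0.014,0],[0,0,-0.002]],[[0.066,0.014,0.04],[0,0,-0.002]],[[0.066,0.014,0.08],[0,0,-0.002]],[[0.066,0.014,0.11],[0,0,-0.002]]]'
python3 -m jog '[[[0,0,0],[0,0,0]],[[0,0,0],[0,0,0]]]'
python3 tgt.py -62 -60 54
python3 - <<'E'
from station import optics
import cv2,numpy as np
a=optics.get_image('top')['image'][170:290,280:440];b=optics.get_image('side')['image'][170:290,260:420]
cv2.imwrite('pics/nr.png',np.hstack([cv2.resize(i,(400,300),interpolation=cv2.INTER_CUBIC) for i in(a,b)]))
E
```

```text
t: 1.8
tool_pos: [0.481, -0.0902, 0.0701]
tool_rot: [2.463, 1.95, -0.001]
contact_force: [0.0, -0.2, -0.3]
opening: -0.0001
grip_force: 0.0
t: 2.0
tool_pos: [0.4816, -0.0903, 0.0723]
tool_rot: [2.463, 1.949, 0.0]
contact_force: [0.3, 0.1, 0.7]
opening: -0.0001
grip_force: 0.0
(array([ 0.0018, -0.0014,  0.0183]), array([ 0.0003,  0.0002, -0.0047])) t 2.0 pos [ 0.4816 -0.0903  0.0723] F [0.32 0.09 0.67]
```

View pics/nr.png

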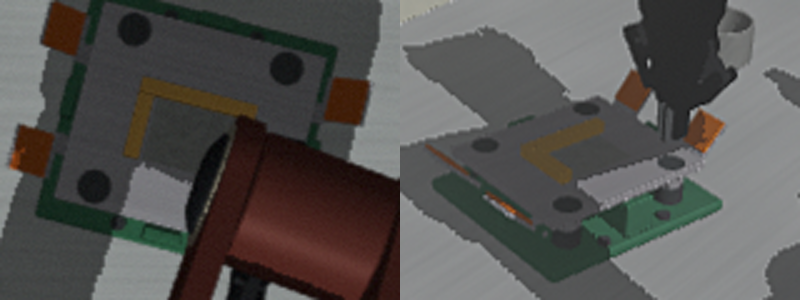

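Right pane: the fingertip stands just over the near-right mark at (672,162), and the arm hides that corner in the top view. Descending.

```bash
python3 -m jog '[[[0.002,-0.001,0.008],[0,0,-0.003]],[[0.002,-0.001,0.016],[0,0,-0.003]],[[0.002,-0.001,0.016],[0,0,-0.003]]]'|egrep 'pos|force'
python3 -m jog '[[[0,0,0.001],[0,0,0]],[[0,0,0.002],[0,0,0]],[[0,0,0.002],[0,0,0]]]'|egrep 'pos|contact'
python3 -m jog '[[[0,0,0.001],[0,0,0]],[[0,0,0.002],[0,0,0]],[[0,0,0.002],[0,0,0]]]'|egrep 'pos|contact'
python3 -m jog '[[[0,0,0.001],[0,0,0]],[[0,0,0.001],[0,0,0]]]'|egrep 'pos|contact'
```

```text
tool_pos: [0.4801, -0.0866, 0.0545]
contact_force: [-0.4, 0.5, 0.4]
grip_force: 0.0
tool_pos: [0.4809, -0.0869, 0.0535]
contact_force: [-0.4, 0.5, 0.8]
tool_pos: [0.4808, -0.0868, 0.0513]
contact_force: [-0.5, -0.3, 0.0]
tool_pos: [0.4808, -0.0869, 0.0503]
contact_force: [-0.8, -0.2, 0.4]
```

```bash
for i in 1 2 3; do :; done
python3 -m jog '[[[0,0,0.001],[0,0,0]],[[0,0,0.001],[0,0,0]]]'|egrep 'pos|contact'
python3 -m jog '[[[0,0,0.001],[0,0,0]],[[0,0,0.001],[0,0,0]]]'|egrep 'pos|contact'
python3 -m jog '[[[0,0,0.001],[0,0,0]],[[0,0,0.001],[0,0,0]]]'|egrep 'pos|contact'
```

```text
tool_pos: [0.481, -0.0869, 0.05]
contact_force: [-2.4, 0.4, 4.0]
tool_pos: [0.481, -0.0869, 0.05]
contact_force: [-5.0, 2.0, 11.0]
tool_pos: [0.4811, -0.087, 0.0499]
contact_force: [-9.5, 2.1, 17.6]
```

Near right is solid (17.6 N at z = 49.9 mm). Next is near left, 120 mm along tool x.

```bash
python3 -m jog '[[[0,0,-0.03],[0,0,0]],[[0.04,0,-0.03],[0,0,0]],[[0.08,0,-0.03],[0,0,0]],[[0.12,0,-0.03],[0,0,0]],[[0.12,0,-0.03],[0,0,0]]]'|egrep 'pos|contact'
python3 -m jog '[[[0,0,0.01],[0,0,0]],[[0,0,0.02],[0,0,0]],[[0,0,0.024],[0,0,0]],[[0,0,0.024],[0,0,0]]]'|egrep 'pos|contact'
python3 tgt.py -62 60 50
```

```text
tool_pos: [0.5084, 0.0335, 0.0775]
contact_force: [0.1, -0.5, -0.7]
tool_pos: [0.5066, 0.0292, 0.0517]
contact_force: [-0.4, -0.2, 0.2]
(array([-0.0002,  0.0012,  0.0017]), array([-0.0031,  0.0005, -0.0015])) t 4.7 pos [0.5066 0.0292 0.0517] F [-0.38 -0.2   0.16]
```

```bash
python3 -m jog '[[[0,0.001,0.001],[0,0,0]],[[0,0.001,0.002],[0,0,0]],[[0,0.001,0.002],[0,0,0]]]'|egrep 'pos|contact'
python3 -m jog '[[[0,0,0.001],[0,0,0]],[[0,0,0.001],[0,0,0]]]'|egrep 'pos|contact'
python3 -m jog '[[[0,0,0.001],[0,0,0]],[[0,0,0.001],[0,0,0]]]'|egrep 'pos|contact'
python3 -m jog '[[[0,0,0.001],[0,0,0]],[[0,0,0.001],[0,0,0]]]'|egrep 'pos|contact'
```

```text
tool_pos: [0.5091, 0.0296, 0.0517]
contact_force: [-0.3, -0.0, -0.5]
tool_pos: [0.5089, 0.0298, 0.0505]
contact_force: [-0.2, 0.0, -0.2]
tool_pos: [0.5091, 0.0298, 0.0501]
contact_force: [-1.2, -1.0, 3.9]
tool_pos: [0.5091, 0.0298, 0.05]
contact_force: [-5.1, -0.6, 10.6]
```

Near left is solid too (10.6 N at z = 50.0 mm). Next is far left, 124 mm along tool y.

```bash
python3 -m jog '[[[0,0,-0.03],[0,0,0]],[[0,0.04,-0.03],[0,0,0]],[[0,0.08,-0.03],[0,0,0]],[[0,0.124,-0.03],[0,0,0]],[[0,0.124,-0.03],[0,0,0]]]'|egrep 'pos|contact'
python3 -m jog '[[[0,0,0.01],[0,0,0]],[[0,0,0.02],[0,0,0]],[[0,0,0.025],[0,0,0]],[[0,0,0.025],[0,0,0]]]'|egrep 'pos|contact'
python3 tgt.py 62 60 50
```

```text
tool_pos: [0.6335, 0.0006, 0.0778]
contact_force: [-0.1, 1.2, -0.1]
tool_pos: [0.6276, 0.0024, 0.0517]
contact_force: [0.8, 0.2, 0.2]
(array([-0.0013,  0.0013,  0.0017]), array([-0.0032,  0.0003,  0.0005])) t 6.5 pos [0.6276 0.0024 0.0517] F [0.76 0.19 0.19]
```

```bash
python3 -m jog '[[[-0.001,0,0.001],[0,0,0]],[[-0.001,0,0.002],[0,0,0]],[[-0.001,0,0.002],[0,0,0]]]'|egrep 'pos|contact'
python3 -m jog '[[[0,0,0.001],[0,0,0]],[[0,0,0.001],[0,0,0]]]'|egrep 'pos|contact'
python3 -m jog '[[[0,0,0.001],[0,0,0]],[[0,0,0.001],[0,0,0]]]'|egrep 'pos|contact'
python3 -m jog '[[[0,0,0.001],[0,0,0]],[[0,0,0.001],[0,0,0]]]'|egrep 'pos|contact'
```

```text
tool_pos: [0.6296, 0.0009, 0.0519]
contact_force: [0.1, 0.5, -0.4]
tool_pos: [0.6295, 0.0009, 0.0505]
contact_force: [0.6, -0.2, 0.1]
tool_pos: [0.6297, 0.0009, 0.0501]
contact_force: [-1.6, 0.0, 3.4]
tool_pos: [0.6297, 0.0009, 0.05]
contact_force: [-4.5, 1.9, 8.3]
```

Far left has not sunk at 8.3 N. I press one more millimetre to be sure, then go to far right (-120 mm along tool x).

```bash
python3 -m jog '[[[0,0,0.001],[0,0,0]],[[0,0,0.001],[0,0,0]]]'|egrep 'pos|contact'
python3 -m jog '[[[0,0,-0.031],[0,0,0]],[[-0.04,0,-0.031],[0,0,0]],[[-0.08,0,-0.031],[0,0,0]],[[-0.12,0,-0.031],[0,0,0]],[[-0.12,0,-0.031],[0,0,0]]]'|egrep 'pos|contact'
python3 -m jog '[[[0,0,0.01],[0,0,0]],[[0,0,0.02],[0,0,0]],[[0,0,0.025],[0,0,0]],[[0,0,0.025],[0,0,0]]]'|egrep 'pos|contact'
python3 tgt.py 62 -60 50
```

```text
tool_pos: [0.6298, 0.0009, 0.05]
contact_force: [-7.0, 1.0, 13.2]
tool_pos: [0.6016, -0.1199, 0.0784]
contact_force: [0.6, -0.0, 0.1]
tool_pos: [0.6013, -0.1145, 0.0512]
contact_force: [0.3, -0.5, -0.1]
(array([-0.0015,  0.0005,  0.0012]), array([-0.0036, -0.0004,  0.0017])) t 8.5 pos [ 0.6013 -0.1145  0.0512] F [ 0.34 -0.47 -0.08]
```

```bash
python3 -m jog '[[[-0.001,0,0.001],[0,0,0]],[[-0.001,0,0.002],[0,0,0]],[[-0.001,0,0.002],[0,0,0]]]'|egrep 'pos|contact'
python3 -m jog '[[[0,0,0.001],[0,0,0]],[[0,0,0.001],[0,0,0]]]'|egrep 'pos|contact'
python3 -m jog '[[[0,0,0.001],[0,0,0]],[[0,0,0.001],[0,0,0]]]'|egrep 'pos|contact'
python3 -m jog '[[[0,0,0.001],[0,0,0]],[[0,0,0.001],[0,0,0]]]'|egrep 'pos|contact'
python3 -m jog '[[[0,0,0.001],[0,0,0]],[[0,0,0.001],[0,0,0]]]'|egrep 'pos|contact'
```

```text
tool_pos: [0.6025, -0.1168, 0.0517]
contact_force: [0.2, 0.6, -0.0]
tool_pos: [0.6023, -0.117, 0.0506]
contact_force: [0.7, 0.4, -0.2]
tool_pos: [0.6024, -0.1171, 0.05]
contact_force: [-1.3, -0.3, 4.2]
tool_pos: [0.6025, -0.1171, 0.049]
contact_force: [-0.9, 0.3, 4.4]
tool_pos: [0.6026, -0.1172, 0.048]
contact_force: [-1.5, -0.4, 6.8]
```

Far right is sinking. I press it to its bottom.

```bash
python3 -m jog '[[[0,0,0.001],[0,0,0]],[[0,0,0.002],[0,0,0]],[[0,0,0.002],[0,0,0]]]'|egrep 'pos|contact'
python3 -m jog '[[[0,0,0.001],[0,0,0]],[[0,0,0.002],[0,0,0]],[[0,0,0.002],[0,0,0]]]'|egrep 'pos|contact'
python3 -m jog '[[[0,0,-0.02],[0,0,0]],[[0,0,-0.05],[0,0,0]],[[0,0,-0.09],[0,0,0]],[[0,0,-0.09],[0,0,0]],[[0,0,-0.09],[0,0,0]]]'|egrep 'pos|contact'
python3 - <<'E'
from station import optics
import pickle
from h import *
c,yaw,R=pickle.load(open('jig.pkl','rb'))
ims=[]
for n in('top','side'):
    d=optics.get_image(n)
    for y in (-107,-112):
        p=[*(R@np.array([48,y])/1e3+c),.059]; print(n,y,np.round(p,4),proj(d,[p]).round(1))
    im=d['image']; y0,x0=(170,280) if n=='top' else (150,260)
    ims.append(cv2.resize(im[y0:y0+120,x0:x0+160],(400,300),interpolation=cv2.INTER_CUBIC))
cv2.imwrite('pics/fr.png',np.hstack(ims))
E
python3 tgt.py 48 -109 100
```

```text
tool_pos: [0.6027, -0.1173, 0.0464]
contact_force: [-2.3, 0.4, 7.9]
tool_pos: [0.6028, -0.1174, 0.0455]
contact_force: [-5.6, -0.4, 11.2]
tool_pos: [0.603, -0.1172, 0.1345]
contact_force: [-0.2, 1.1, -0.5]
top -107 [ 0.5773 -0.1588  0.059 ] [[417.1 209.8]]
top -112 [ 0.5761 -0.1636  0.059 ] [[419.7 210.4]]
side -107 [ 0.5773 -0.1588  0.059 ] [[352.2 206.8]]
side -112 [ 0.5761 -0.1636  0.059 ] [[353.8 206.3]]
(array([-0.0485, -0.0138,  0.0317]), array([-0.0026, -0.0002,  0.0002])) t 10.8 pos [ 0.6012 -0.1166  0.1316] F [ 1.48 -0.06 -0.83]
```

View pics/fr.png

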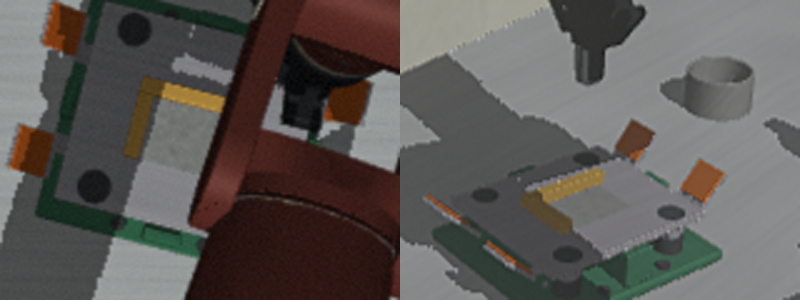

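The right corner sank to z = 45.5 mm, so far right is the sprung one. Right pane: its pad is at (634,140), where I predicted it. Next I move over the pad.

```bash
python3 -m jog '[[[-0.025,-0.007,0],[0,0,0]],[[-0.05,-0.014,0],[0,0,0]],[[-0.05,-0.014,0.02],[0,0,0]],[[-0.05,-0.014,0.048],[0,0,0]],[[-0.05,-0.014,0.048],[0,0,0]]]'|egrep 'pos|contact'
python3 -m jog '[[[0,0,0],[0,0,0]]]'|egrep 'pos|contact'
python3 tgt.py 48 -110 25
```

```text
tool_pos: [0.5728, -0.161, 0.0788]
contact_force: [-1.2, 0.6, -0.9]
tool_pos: [0.576, -0.1619, 0.0835]
contact_force: [0.3, -0.3, -0.6]
(array([0.0003, 0.0008, 0.0585]), array([-0.0041, -0.0007,  0.0002])) t 11.4 pos [ 0.576  -0.1619  0.0835] F [ 0.32 -0.29 -0.56]
```

```bash
python3 -m jog '[[[0,0,0.004],[0,0,0]],[[0,0,0.008],[0,0,0]],[[0,0,0.012],[0,0,0]],[[0,0,0.016],[0,0,0]],[[0,0,0.02],[0,0,0]]]'|egrep 'pos|contact'
python3 -m jog '[[[0,0,0.003],[0,0,0]],[[0,0,0.006],[0,0,0]],[[0,0,0.009],[0,0,0]],[[0,0,0.012],[0,0,0]]]'|egrep 'pos|contact'
python3 -m jog '[[[0,0,0.003],[0,0,0]],[[0,0,0.006],[0,0,0]],[[0,0,0.009],[0,0,0]],[[0,0,0.012],[0,0,0]]]'|egrep 'pos|contact'
```

```text
tool_pos: [0.5781, -0.1627, 0.0663]
contact_force: [0.7, 0.3, 3.7]
tool_pos: [0.5775, -0.1627, 0.0535]
contact_force: [-0.0, -0.5, 4.3]
tool_pos: [0.5774, -0.1628, 0.0413]
contact_force: [-0.1, -2.0, 4.6]
```

```bash
python3 -m jog '[[[0,0,0.003],[0,0,0]],[[0,0,0.006],[0,0,0]],[[0,0,0.009],[0,0,0]],[[0,0,0.012],[0,0,0]]]'|egrep 'pos|contact'
python3 -m jog '[[[0,0,0.002],[0,0,0]],[[0,0,0.003],[0,0,0]],[[0,0,0.003],[0,0,0]]]'|egrep 'pos|contact'
python3 -m jog '[[[0,0,0.001],[0,0,0]],[[0,0,0.002],[0,0,0]],[[0,0,0.002],[0,0,0]]]'|egrep 'pos|contact'
```

```text
tool_pos: [0.5773, -0.1628, 0.0293]
contact_force: [-1.0, -2.4, 4.3]
tool_pos: [0.5772, -0.1624, 0.0261]
contact_force: [0.0, -2.0, 3.3]
tool_pos: [0.5773, -0.1626, 0.0249]
contact_force: [-1.7, -2.7, 7.3]
```

```bash
python3 -m jog '[[[0,0,0.001],[0,0,0]],[[0,0,0.002],[0,0,0]],[[0,0,0.002],[0,0,0]]]'|egrep 'pos|contact'
python3 -m jog '[[[0,0,0.001],[0,0,0]],[[0,0,0.001],[0,0,0]]]'|egrep 'pos|contact'
python3 -m jog '[[[0,0,-0.03],[0,0,0]],[[0,0,-0.07],[0,0,0]],[[0,0,-0.11],[0,0,0]],[[0,0,-0.11],[0,0,0]]]'|egrep 'pos|contact'
python3 - <<'E'
from station import optics
import pickle
from h import *
c,yaw,R=pickle.load(open('jig.pkl','rb'))
d=optics.get_image('side'); p=[*(R@np.array([48,-126])/1e3+c),.025]; print((proj(d,[p])-[260,150])*5)
cv2.imwrite('pics/flat.png',cv2.resize(d['image'][150:270,260:420],(800,600),interpolation=cv2.INTER_CUBIC))
E
python3 tgt.py 62 -60 100
```

```text
tool_pos: [0.5774, -0.1626, 0.0247]
contact_force: [-7.0, 0.1, 16.1]
tool_pos: [0.5775, -0.1626, 0.0246]
contact_force: [-9.2, 0.8, 20.4]
tool_pos: [0.5807, -0.163, 0.1377]
contact_force: [1.3, -0.0, -0.2]
[[486.61515125 333.40897012]]
(array([0.0501, 0.0113, 0.0345]), array([ 0.0053, -0.0005,  0.0004])) t 14.65 pos [ 0.579  -0.1624  0.1344] F [ 0.04 -0.44 -0.57]
```

View pics/flat.png

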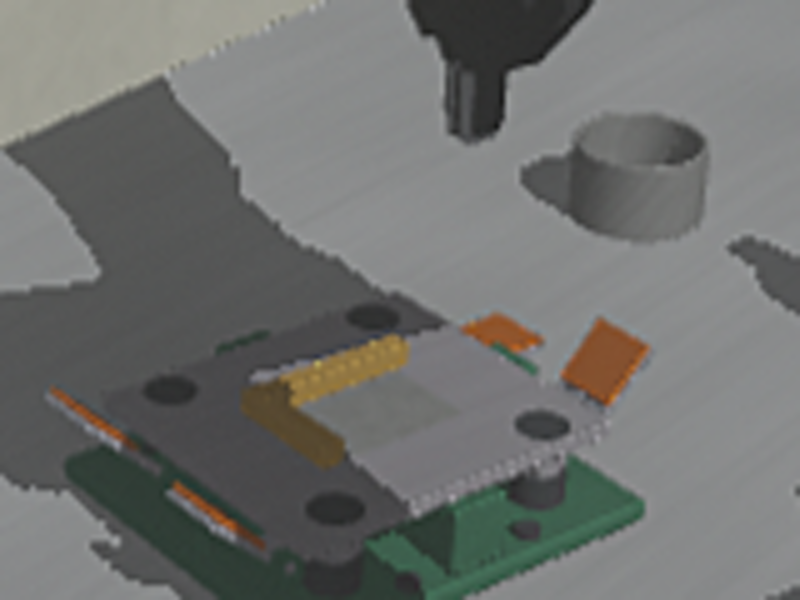

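The far-right tab now lies flat at (500,330), and the other three are still up. Now I re-press the far-right corner.

```bash
python3 -m jog '[[[0.025,0.006,0],[0,0,0]],[[0.05,0.012,0],[0,0,0]],[[0.05,0.012,0.03],[0,0,0]],[[0.05,0.012,0.065],[0,0,0]],[[0.05,0.012,0.065],[0,0,0]]]'|egrep 'pos|contact'
python3 -m jog '[[[0,0,0],[0,0,0]]]'|egrep 'pos|contact'
python3 tgt.py 62 -60 52
```

```text
tool_pos: [0.5943, -0.1138, 0.058]
contact_force: [-0.9, -0.4, -1.1]
tool_pos: [0.5984, -0.1156, 0.0641]
contact_force: [0.8, 0.1, 0.7]
(array([0.0002, 0.0032, 0.0121]), array([-0.0053, -0.001 ,  0.0001])) t 15.25 pos [ 0.5984 -0.1156  0.0641] F [0.84 0.09 0.74]
```

```bash
python3 -m jog '[[[0,0.002,0.004],[0,0,0]],[[0,0.002,0.008],[0,0,0]],[[0,0.002,0.011],[0,0,0]],[[0,0.002,0.011],[0,0,0]]]'|egrep 'pos|contact'
python3 -m jog '[[[0,0,0.001],[0,0,0]],[[0,0,0.002],[0,0,0]],[[0,0,0.002],[0,0,0]]]'|egrep 'pos|contact'
python3 -m jog '[[[0,0,0.001],[0,0,0]],[[0,0,0.002],[0,0,0]],[[0,0,0.002],[0,0,0]]]'|egrep 'pos|contact'
```

```text
tool_pos: [0.6022, -0.1171, 0.0556]
contact_force: [-0.1, 0.7, 0.3]
tool_pos: [0.6022, -0.1169, 0.0534]
contact_force: [0.1, -0.1, 0.2]
tool_pos: [0.6021, -0.1169, 0.0512]
contact_force: [0.3, 0.2, 0.6]
```

```bash
python3 -m jog '[[[0,0,0.001],[0,0,0]],[[0,0,0.002],[0,0,0]],[[0,0,0.002],[0,0,0]]]'|egrep 'pos|contact'
python3 -m jog '[[[0,0,0.001],[0,0,0]],[[0,0,0.002],[0,0,0]],[[0,0,0.002],[0,0,0]]]'|egrep 'pos|contact'
python3 -m jog '[[[0,0,0.001],[0,0,0]],[[0,0,0.001],[0,0,0]]]'|egrep 'pos|contact'
python3 -m jog '[[[0,0,0.001],[0,0,0]],[[0,0,0.001],[0,0,0]]]'|egrep 'pos|contact'
```

```text
tool_pos: [0.6023, -0.117, 0.0499]
contact_force: [-1.5, 0.3, 4.2]
tool_pos: [0.6025, -0.1171, 0.0481]
contact_force: [-2.2, 0.2, 4.9]
tool_pos: [0.6025, -0.1171, 0.0478]
contact_force: [-3.6, 1.4, 9.5]
tool_pos: [0.6026, -0.1172, 0.0477]
contact_force: [-6.5, 1.7, 13.5]
```

The corner now stops 2.3 mm down at 13.5 N, where it sank 4.5 mm before, so it rests on its shim. I retract and check.

```bash
python3 -m jog '[[[0,0,-0.03],[0,0,0]],[[0,0,-0.07],[0,0,0]],[[0,0,-0.11],[0,0,0]],[[0,0,-0.14],[0,0,0]],[[0,0,-0.14],[0,0,0]]]'|egrep 'pos|contact'
python3 -m jog '[[[0,0,0],[0,0,0]],[[0,0,0],[0,0,0]],[[0,0,0],[0,0,0]]]'
python3 - <<'E'
from station import optics
import cv2
d=optics.get_image('side'); cv2.imwrite('pics/end.png',d['image'])
E
```

```text
tool_pos: [0.6054, -0.1179, 0.1916]
contact_force: [-0.1, -0.2, 0.1]
t: 18.05
tool_pos: [0.6011, -0.1166, 0.1829]
tool_rot: [-2.456, -1.953, 0.003]
contact_force: [-0.1, -0.9, -0.4]
opening: -0.0002
grip_force: 0.0
```

View pics/end.png

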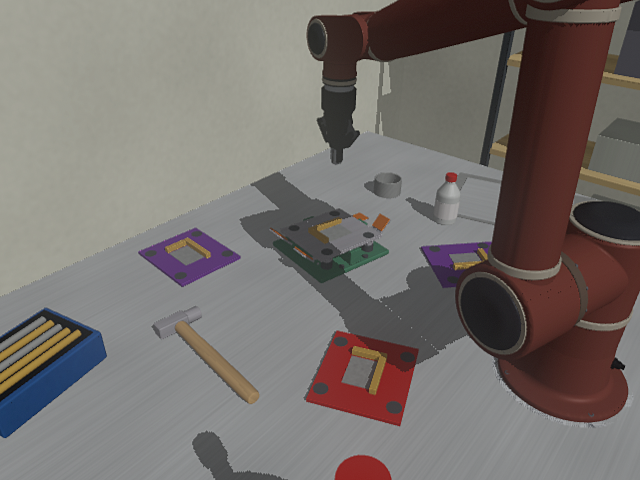

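The arm is clear. The far-right tab at (360,216) is flat, and the bottle (447,200), collar (388,185) and hammer (205,355) have not moved.

```bash
python3 -c "from station import job; print(job.finish_job())"
```

```text
the job is handed in; nothing more can be done
None
```

The far-right corner was the sprung one: I pressed only its shim flat, and on the check press it stopped about 2 mm down at 13.5 N (4.5 mm before), so it rests on its shim; the job is handed in.

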